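# Spring clip held open over the recipe card

## Task

Take the red spring clip by its two handles, lift it up and off its pair of wire hooks, and squeeze it so that its jaws gape wide. Hold it upright astride the middle of the recipe card's top edge, the edge well inside the mouth and nothing pressing on the card, ready for a note to be slipped in. Finish while still holding it open and still like that; be gentle with the card and leave the bottle, salt jar and mug where they stand.

Things in the scene. Friction and masses are not known exactly. Their poses are not given: they have to be found in the camera images.
- clip_centre (a point): Middle of the steel pin of the red spring clip (peg type, about 95 mm tall, 105 g). y runs along the pin (8 mm thick, 98 mm long), z from jaws up to handles, x across the two halves: the line along which handles are squeezed and jaws part. It hangs upright, pin ends in the two hooks. Jaws, 44 mm wide (y), hang to 41 mm below the pin.
- clip_handles (a point): Point midway between the two handles, 36 mm above the pin: a good place to squeeze, along the clip's x. Handles are flat plates 40 mm wide (y), from 6 to 55 mm above the pin, leaning apart: over their outsides 28 mm at the foot and 52 mm at the top at rest; squeezed fully they are parallel, about 24 mm over all.
- clip: The same spring clip as a whole; its origin is the pin centre, axes as for clip_centre.
- clip_front (a joint): Clip opening: swing (rad) of each half, both alike; 0 = jaws shut, 0.26 = fully open at its stop. Jaw gap = about 80 mm x this value (20 mm fully open), up to 10 mm below the pin. A spring shuts it: squeezed 36 mm above the pin it yields at about 3.5 N and is fully open at about 8.5 N a side; a grip of 20 N or more takes it to the stop.
- rack: Fixed rack: pale wooden board 80 (x) x 130 (y) x 12 mm with two upright hooks of 6 mm wire, 37 mm either side of its middle along y, each ending in a V crook open upwards; origin under the board's centre. The pin rests in the crooks 95 mm above the counter, clip axes parallel to the rack's. Hooks reach 105 mm high; the pin is free of them once 15 mm up.
- card_edge (a point): Middle of the top edge of the recipe card, 165 mm above the counter. The stiff laminated card, 3 mm thick (x), 120 mm wide (y, along the edge), z up, stands fixed in a wooden block. Its x axis is square to the card's faces.
- card: The card with its fixed wooden block, 60 (x) x 150 (y) x 24 mm; origin under the block's centre, axes as for card_edge.
- sauce: Bystander: amber sauce bottle with red cap, 62 mm across, 190 mm tall; origin at the centre of its underside.
- salt: Bystander: clear salt jar with steel cap, 66 mm across, 85 mm tall; origin at the centre of its underside.
- mug: Bystander: white mug, 80 mm across, 90 mm tall; origin at the centre of its underside.
There are look-alikes about, which are no part of the job. Of the things shaped like the clip, the red one is meant. Leave any turquoise look-alike of the card alone.

How it is judged:
By the outcome, as a careful person would: the job done as asked, in the order asked, and still so for the second after the job is handed in, while the arm keeps its last pose, push and grip.
It also fails if it takes over 42 s, if anything falls off the work surface, if the arm or the gripper's body presses on something with over 40 N, if the wrist force passes 120 N, or if a joint passes its speed limit or range.

## Robot

A 6-joint arm with a two-finger parallel gripper is mounted at the origin on the work surface. World frame = base frame: x ahead of the robot, y to its left, z up, the work surface at z = 0. Lengths are in mm, angles in rad, forces in N, time in s.
With the tool pointing down it reaches from about 200 to 875 mm from the base axis. Payload 3.4 kg.
Tool frame: the origin (TCP) lies at the very end of the fingers, on their centre line; the grasp point (between the pads) lies 19 mm behind it; z points along the fingers, y is the direction in which the jaws open and shut (so a half turn about z gives the same grasp; the last joint's range is limited). The gripper opens to 94 mm and grips with 3 to 60 N. Pads are 16 mm wide; open, the fingers measure 119 mm over their backs; the gripper's body (75 mm by 177 mm) begins 78 mm behind the grasp point.
Start: joints at [1.074, 0.276, 1.505, -0, 1.361, -0.121], TCP at [211.055, 534.903, 205.493] pointing down, gripper open.
Joint ranges: [-2.89, 2.89], [-0.75, 2.08], [0.22, 2.7], [-1.18, 4.32], [0.11, 2.71], [-2.7, 2.7]. Speed limits (rad/s): [2.57, 2.57, 3.14, 3.14, 3.14, 3.14].

## Interface

Orientations are given as [roll, pitch, yaw] about the fixed x, y, z axes, in that order (R = Rz(yaw) Ry(pitch) Rx(roll)).
In Python, from bench import * gives the robot as it stands.
- The arm moves only by the shell command python3 -m pendant 'ROWS' [OPENING] [FORCE]. ROWS is a JSON object of lists of equal length, an entry for each row: "offset": the shift along the world's x, y, z in m, a list of three; "roll": the turn about the world's z in rad. In form: {"offset": [[tx, ty, tz], ...], "roll": [roll, ...]}. A call has 1 to 8 rows; each row is the pose to reach, as a shift and turn from the pose commanded when the call began; what a row does not reach only later rows make up. A row lasts 1/10 s, in which the tool goes at most 50 mm and 8.59 degrees, less where a joint would pass 70% of its speed; a pose out of reach is approached as far as the arm can. A call with a gripper value outside its range is refused whole. OPENING is the gripper's target within -1 to 1 (fully open at 1, half-way at 0, shut at -1), set as the call begins (- or left out, the last holds). The fingers move at their own pace and stop on an object; FORCE is the grip in N (left out, the last holds). Time passes only in rows, so rows that repeat a pose let the fingers close. It gives the time, the measured TCP pose, the force and the opening at its end, in the units of the state.
- sense(): the state, without advancing time (a new reading comes with each control period).
- get_image(name): name is "side" or "top"; returns a dict with "color" (400x640x3 uint8, red, green, blue), "fx", "fy", "cx", "cy" (pixels), "rvec" (rotation vector, rad) and "tvec" (3), from world to camera coordinates, as OpenCV has them. Camera axes: x right, y down, z forward; pixel columns grow to the right and rows downward; lengths in mm; the calibration is good to about 2 mm. A picture is of the moment at which its call begins. There is no depth.
- finish_job(): hands the job in, once; it reports no verdict.
The state is a dict: "time": time; "q": joint angles; "qvel": joint speeds; "effort": joint torques, N m; "tcp_pos": TCP position; "eef_rot": TCP orientation; "contact_force": force on the tool from outside, world axes, zero at the start; "torque": the same for the moment, N m; "gripper_width": finger opening in mm.
Only numpy, scipy, OpenCV 4.12 (cv2) and the standard library are available. Lean on these libraries where they do the work, as an engineer would, in place of code of your own. Each camera call takes 0.05 s, during which the arm holds its last target.

## Working session

There is one attempt and no reset: what is moved stays moved. The work goes in short steps, Python scripts to look and compute and a shell command to move; the robot and the scene stay as the last step left them, time stands still between calls to the robot, and variables do not carry over. Pictures are saved under pics/ and viewed, and the job is handed in when it is done.

```bash
mkdir -p pics; ls; python3 - <<'E'
from bench import *
import cv2,pickle
s=sense();print(s)
for n in("side","top"):
    d=get_image(n);pickle.dump(d,open(f'pics/{n}0.pkl','wb'));cv2.imwrite(f'pics/{n}0.png',d['color'][:,:,::-1]);print(n,d['fx'],d['cx'],d['cy'],d['rvec'],d['tvec'])
E
```

```text
pics
{'time': 0.0, 'q': array([ 1.07401336e+00,  2.76579296e-01,  1.50614453e+00, -4.00850702e-05,
        1.36070796e+00, -1.20970404e-01]), 'qvel': array([ 1.27061148e-03,  6.11549461e-04, -1.23257118e-05,  1.39230466e-03,
        9.28452688e-04,  9.69924296e-04]), 'effort': array([-6.65009120e-04, -4.04599786e+01, -2.37227440e+01,  6.99578505e-02,
        3.47150490e-02, -1.47968844e-04]), 'tcp_pos': array([210.76267301, 534.34857694, 204.60917438]), 'eef_rot': array([-3.13976223e+00, -1.83036453e-04,  2.76578832e+00]), 'contact_force': array([-0.58278882, -0.03571898,  0.18878729]), 'torque': array([0.00084284, 0.05991672, 0.00252787]), 'gripper_width': 94.0763185580084}
side 395.36952696380513 317.8149060410719 197.57260892553936 [ 2.26597972 -0.48582342  0.20753266] [-467.60630894  290.61376905  736.91032634]
top 499.00668075787956 320.36503255422974 199.41730754078966 [ 2.12733473 -2.15611475  0.14044375] [ 132.11413047  600.6222084  1441.10007733]
```

View pics/side0.png

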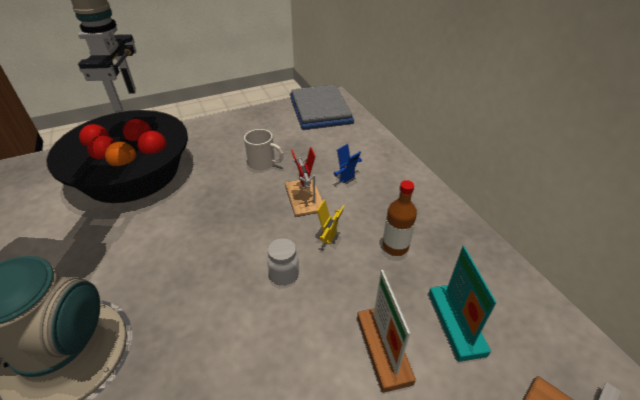

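View pics/top0.png

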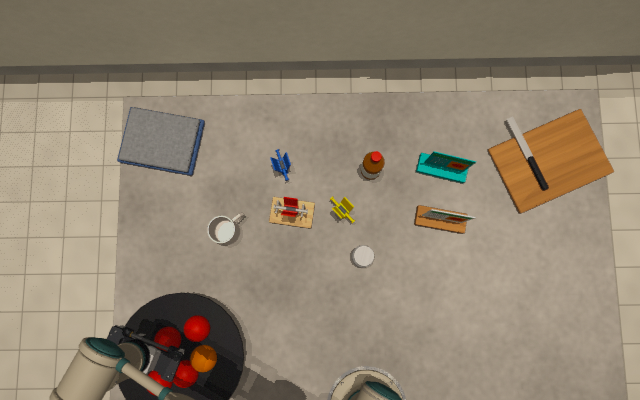

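Red candidates are the red clip (side 304,165; top 290,210), the yellow clip (side 329,223), the blue clip (side 347,163), the bottle cap (top 376,156) and red fruit (top 197,328). Card candidates are the wooden-block card (top 445,217) and the turquoise one (top 447,165). I choose the red clip on the wooden rack and the wooden-block card, and will check both in close crops.

```bash
cat > h.py <<'E'
import numpy as np,cv2,pickle
def cam(d):
    R=cv2.Rodrigues(np.array(d['rvec'],float))[0];t=np.array(d['tvec'],float);return R,t
def ray(d,u,v):
    R,t=cam(d);r=R.T@np.array([(u-d['cx'])/d['fx'],(v-d['cy'])/d['fy'],1.]);return -R.T@t,r/np.linalg.norm(r)
def onz(d,u,v,z):
    c,r=ray(d,u,v);return c+r*(z-c[2])/r[2]
def tri(d1,p1,d2,p2):
    a,r=ray(d1,*p1);b,s=ray(d2,*p2)
    k=np.linalg.lstsq(np.c_[r,-s],b-a,rcond=None)[0];A=a+k[0]*r;B=b+k[1]*s
    return (A+B)/2,np.linalg.norm(A-B)
def proj(d,p):
    R,t=cam(d);q=R@np.array(p,float)+t;return np.array([d['fx']*q[0]/q[2]+d['cx'],d['fy']*q[1]/q[2]+d['cy']])
def crop(d,x0,y0,w,h,s,name):
    im=d['color'][y0:y0+h,x0:x0+w,::-1];cv2.imwrite(name,cv2.resize(im,None,fx=s,fy=s,interpolation=cv2.INTER_NEAREST))
def load(n):return pickle.load(open(f'pics/{n}.pkl','rb'))
E
python3 - <<'E'
from h import *
s,t=load('side0'),load('top0')
a=cv2.resize(s['color'][140:220,270:370,::-1],None,fx=4,fy=4,interpolation=0)
b=cv2.resize(s['color'][260:400,350:500,::-1],None,fx=2.6,fy=2.6,interpolation=0)
c=cv2.resize(t['color'][185:240,260:330,::-1],None,fx=5.5,fy=5.5,interpolation=0)
e=cv2.resize(t['color'][195:240,405:485,::-1],None,fx=5,fy=5,interpolation=0)
W=np.zeros((600,800,3),np.uint8)
for im,(y,x) in((a,(0,0)),(b,(0,405)),(c,(330-30+20,0) if 0 else (322-2,0)),(e,(370,400))):
    im=im[:600-y,:800-x];W[y:y+im.shape[0],x:x+im.shape[1]]=im
cv2.imwrite('pics/crops1.png',W)
E
```

```text
(no output)
```

View pics/crops1.png

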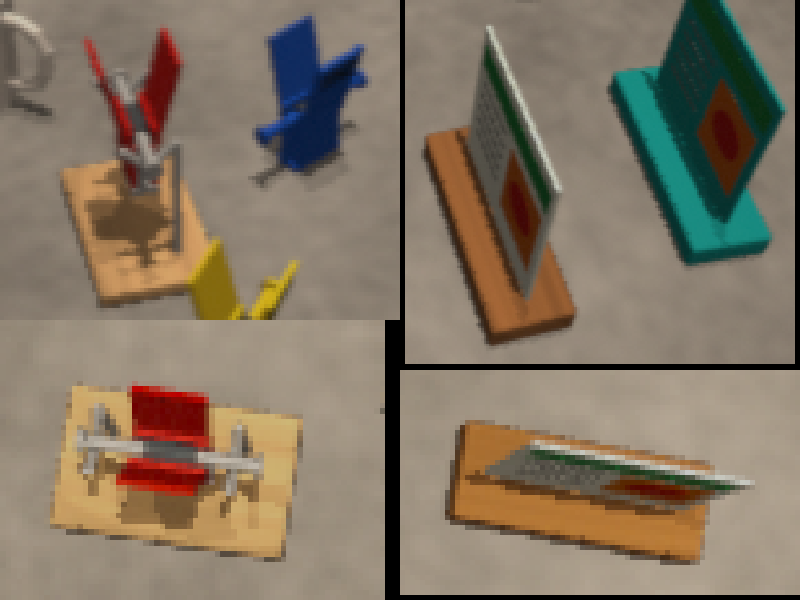

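```bash
python3 - <<'E'
from h import *
s,t=load('side0'),load('top0')
np.set_printoptions(precision=1,suppress=True)
f=lambda x,y:(260+x/5.5-.5,185+y/5.5-.5)
L=onz(t,*f(78,119),95);Rr=onz(t,*f(262,147),95);print('pin',L,Rr,(L+Rr)/2,np.linalg.norm(L-Rr),np.degrees(np.arctan2(*(L-Rr)[:2])))
print('side px of mid',proj(s,(L+Rr)/2))
c=[onz(t,*f(*p),12) for p in((73,66),(301,98),(282,237),(52,206))];c=np.array(c)
print('rack',c,c.mean(0),np.linalg.norm(np.roll(c,-1,0)-c,axis=1),np.degrees(np.arctan2(*(c[0]-c[1])[:2])))
# wood masks via HSV
hs=cv2.cvtColor(t['color'],cv2.COLOR_RGB2HSV)
for nm,(x0,y0,w,h),z in(('rack',(260,185,70,55),12),('block',(405,195,80,45),24)):
    r=hs[y0:y0+h,x0:x0+w];m=((r[...,0]<25)&(r[...,1]>95)&(r[...,2]>60)).astype(np.uint8)
    if nm=='rack': m&=(r[...,0]>8)
    n,l,st,ce=cv2.connectedComponentsWithStats(m);k=1+st[1:,4].argmax();ys,xs=np.nonzero(l==k)
    P=np.array([onz(t,x+x0,y+y0,z)[:2] for x,y in zip(xs,ys)],np.float32)
    R=cv2.minAreaRect(P);print(nm,len(xs),R)
# card edge
g=lambda x,y:(405+x/5-.5,195+y/5-.5)
A=onz(t,*g(532,443-0) if 0 else g(132,73),165);B=onz(t,*g(352,114),165)
print('edge top',A,B,(A+B)/2,np.linalg.norm(A-B),np.degrees(np.arctan2(*(A-B)[:2])))
k=lambda x,y:(350+x/2.6-.5,260+y/2.6-.5)
C=onz(s,*k(490-405,28),165);D=onz(s,*k(559-405,190),165);print('edge side',C,D,(C+D)/2,np.linalg.norm(C-D),np.degrees(np.arctan2(*(C-D)[:2])))
c=np.array([onz(t,*g(*p),24) for p in((65,54),(312,92),(297,186),(50,148))]);print('block',c.mean(0),np.linalg.norm(np.roll(c,-1,0)-c,axis=1),np.degrees(np.arctan2(*(c[0]-c[1])[:2])))
E
```

```text
pin [577.4 257.7  95. ] [561.4 161.8  95. ] [569.4 209.7  95. ] 97.25230881027552 9.505686138860646
side px of mid [304.3 170.9]
rack [[618.  269.3  12. ]
 [598.3 143.1  12. ]
 [521.5 154.4  12. ]
 [540.3 280.7  12. ]] [569.5 211.9  12. ] [127.6  77.6 127.7  78.5] 8.876553709543892
rack 748 ((569.0901489257812, 212.31442260742188), (129.667236328125, 79.35480499267578), 80.98161315917969)
block 786 ((540.9324951171875, -234.88685607910156), (153.81248474121094, 61.9448356628418), 78.71675109863281)
edge top [ 554.  -177.1  165. ] [ 530.  -294.8  165. ] [ 542.  -235.9  165. ] 120.14233916490942 11.530134761196257
edge side [ 553.5 -177.5  165. ] [ 530.2 -292.3  165. ] [ 541.9 -234.9  165. ] 117.16861309535187 11.465956734992128
block [ 542.5 -234.7   24. ] [148.7  57.4 147.9  57.6] 9.69061463657386
```

```bash
python3 -m pendant '{"offset":[[0.015,-0.0135,0],[0.045,-0.0405,0],[0.075,-0.0675,0],[0.105,-0.0945,0],[0.135,-0.1215,0],[0.165,-0.1485,0],[0.195,-0.1755,0],[0.225,-0.2025,0]],"roll":[-0.06,-0.17,-0.28,-0.4,-0.51,-0.63,-0.74,-0.85]}' 1 8
```

```text
time: 0.9
tcp_pos: [436.8, 331.0, 205.1]
eef_rot: [-3.141, 0.0, 1.911]
contact_force: [0.1, 0.4, -0.3]
gripper_width: 94.0
```

```bash
python3 -m pendant '{"offset":[[0.03,-0.0275,0],[0.06,-0.055,0],[0.09,-0.082,0],[0.115,-0.105,0],[0.1335,-0.1214,0],[0.1335,-0.1214,0],[0.1335,-0.1214,0]],"roll":[-0.11,-0.22,-0.33,-0.44,-0.506,-0.506,-0.506]}' && python3 - <<'E'
from bench import *
from h import *
print(sense()['tcp_pos'],sense()['eef_rot'])
for n in("side","top"):
    d=get_image(n);pickle.dump(d,open(f'pics/{n}1.pkl','wb'))
s,t=load('side1'),load('top1')
W=np.hstack([cv2.resize(s['color'][110:220,250:350,::-1],None,fx=4,fy=4,interpolation=0),cv2.resize(t['color'][160:270,240:340,::-1],None,fx=4,fy=4,interpolation=0)])
cv2.imwrite('pics/c2.png',W)
p=sense()['tcp_pos'];print(proj(s,p),proj(t,p))
E
```

```text
time: 1.6
tcp_pos: [569.1, 210.8, 204.8]
eef_rot: [-3.14, 0.0, 1.41]
contact_force: [-0.2, 0.4, 0.0]
gripper_width: 93.4
[569.05855774 210.84094696 204.806097  ] [-3.13965629e+00  8.66272720e-05  1.40961769e+00]
[302.19431782 132.98914817] [286.62449313 203.88458882]
```

View pics/c2.png

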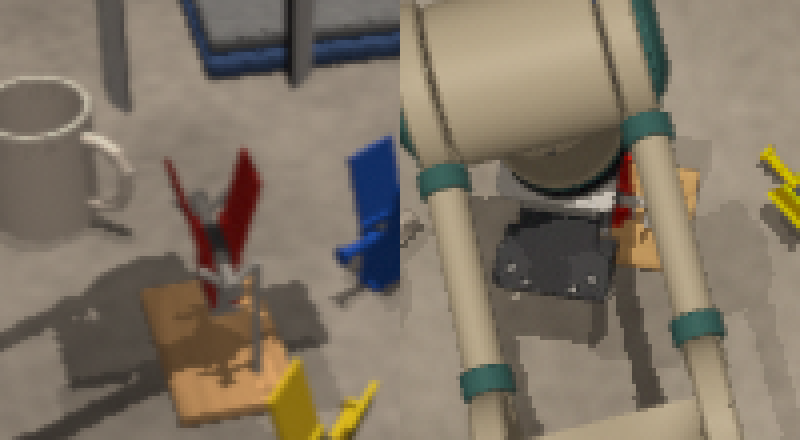

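The side crop shows both fingertips (crop 118,105 and 298,80) either side of the red handles (168,160 and 247,152), with midpoints agreeing. I'll descend.

```bash
python3 -m pendant '{"offset":[[0,0,-0.015],[0,0,-0.035],[0,0,-0.055],[0,0,-0.075],[0,0,-0.088],[0,0,-0.093],[0,0,-0.093]],"roll":[0,0,0,0,0,0,0]}' && python3 - <<'E'
from bench import *
from h import *
for n in("side",):
    d=get_image(n);pickle.dump(d,open(f'pics/{n}2.pkl','wb'))
crop(d,250,100,120,120,5,'pics/c3.png')
E
```

```text
time: 2.4
tcp_pos: [569.0, 211.5, 112.2]
eef_rot: [-3.141, 0.0, 1.411]
contact_force: [0.3, 0.2, 0.7]
gripper_width: 94.3
```

View pics/c3.png

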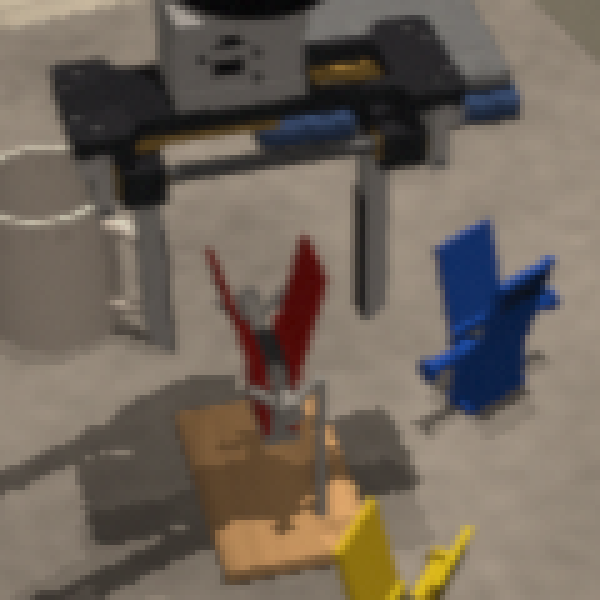

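The fingers (crop 165,345 and 370,315) straddle the handles, so I'll close gently.

```bash
python3 -m pendant '{"offset":[[0,0,0],[0,0,0],[0,0,0],[0,0,0],[0,0,0],[0,0,0],[0,0,0],[0,0,0]],"roll":[0,0,0,0,0,0,0,0]}' -1 6; python3 -m pendant '{"offset":[[0,0,0],[0,0,0],[0,0,0],[0,0,0]],"roll":[0,0,0,0]}'; python3 - <<'E'
from bench import *
from h import *
d=get_image("side");crop(d,250,100,120,120,5,'pics/c4.png')
E
```

```text
time: 3.25
tcp_pos: [570.9, 211.1, 114.2]
eef_rot: [3.138, -0.001, 1.41]
contact_force: [-0.4, -0.1, 8.1]
gripper_width: 33.3
time: 3.65
tcp_pos: [571.3, 211.2, 114.7]
eef_rot: [3.137, -0.001, 1.41]
contact_force: [0.4, -1.0, 7.9]
gripper_width: 25.3
```

View pics/c4.png

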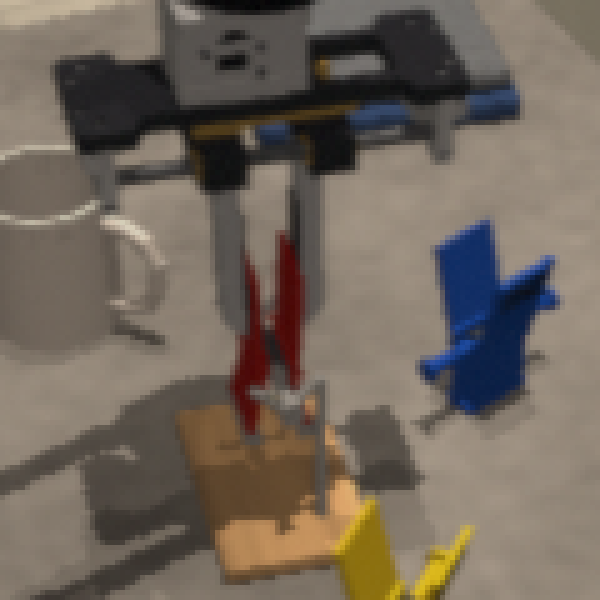

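```bash
python3 -m pendant '{"offset":[[0,0,0.003],[0,0,0.008],[0,0,0.014],[0,0,0.022],[0,0,0.03],[0,0,0.04],[0,0,0.04],[0,0,0.04]],"roll":[0,0,0,0,0,0,0,0]}'; python3 - <<'E'
from bench import *
from h import *
d=get_image("side");pickle.dump(d,open('pics/side4.pkl','wb'));crop(d,260,90,80,80,7,'pics/c5.png')
E
```

```text
time: 4.5
tcp_pos: [569.7, 211.1, 152.9]
eef_rot: [3.141, -0.0, 1.41]
contact_force: [0.6, -0.3, -1.0]
gripper_width: 22.4
```

View pics/c5.png

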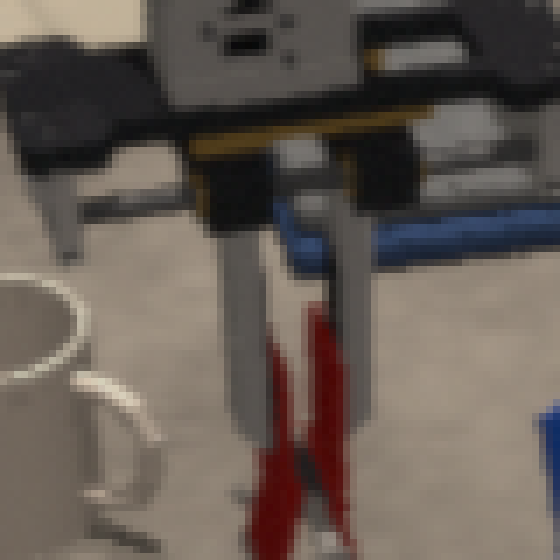

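Clip lifted off (force −1.0 N, its weight), with the handles between the fingers at crop 275–345, 310–440. Now I'll squeeze firmly and rise.

```bash
python3 -m pendant '{"offset":[[0,0,0],[0,0,0],[0,0,0],[0,0,0.02],[0,0,0.05],[0,0,0.08],[0,0,0.09],[0,0,0.09]],"roll":[0,0,0,0,0,0,0,0]}' -1 30; python3 - <<'E'
from bench import *
from h import *
for n in("side","top"):
    d=get_image(n);pickle.dump(d,open(f'pics/{n}5.pkl','wb'))
    p=sense()['tcp_pos'];print(n,proj(d,p),proj(d,p-[0,0,17]),proj(d,p-[0,0,58]))
s=load('side5');crop(s,260,60,90,90,6,'pics/c6.png')
E
```

```text
time: 5.35
tcp_pos: [570.4, 211.2, 243.8]
eef_rot: [3.138, -0.001, 1.41]
contact_force: [-0.3, 0.5, -0.8]
gripper_width: 21.6
side [302.20997442 119.08782973] [302.4495655 125.6240985] [303.00305608 140.72383964]
top [285.88427797 201.87780713] [286.41333554 202.77263064] [287.63476637 204.83850226]
```

View pics/c6.png

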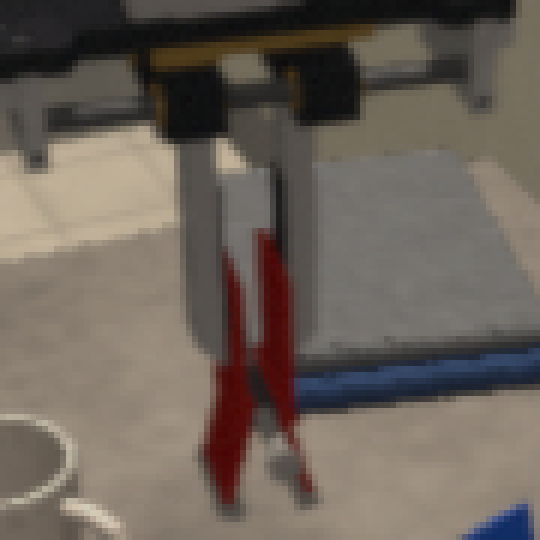

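```bash
python3 - <<'E'
from h import *
s=load('side5');t=load('top5')
p=np.array([570.,211.2,243.8]);y=np.array([np.sin(.16),np.cos(.16),0]);x=np.array([np.cos(.16),-np.sin(.16),0])
z=np.array([0,0,1.])
g=lambda q:(proj(s,q)-[260,60]+.5)*6
for dz in(-10,-17,-25):
  print(dz,'pin',[g(p+dz*z+k*49*y).round() for k in(1,-1)],'jawtips near/far L,R',[g(p+(dz-41)*z+k*22*y+m*14*x).round() for m in(-1,1) for k in(1,-1)],'handletop near',[g(p+(dz+55)*z-20*y+m*12*x).round() for m in(-1,1)])
crop(t,260,170,60,60,9,'pics/c7.png')
E
```

```text
-10 pin [array([229., 312.]), array([289., 446.])] jawtips near/far L,R [array([214., 443.]), array([239., 505.]), array([283., 433.]), array([310., 494.])] handletop near [array([233., 275.]), array([299., 266.])]
-17 pin [array([230., 328.]), array([290., 462.])] jawtips near/far L,R [array([215., 458.]), array([240., 520.]), array([283., 448.]), array([311., 509.])] handletop near [array([234., 293.]), array([299., 284.])]
-25 pin [array([231., 346.]), array([290., 480.])] jawtips near/far L,R [array([216., 475.]), array([240., 537.]), array([284., 465.]), array([311., 526.])] handletop near [array([235., 313.]), array([300., 304.])]
```

View pics/c7.png

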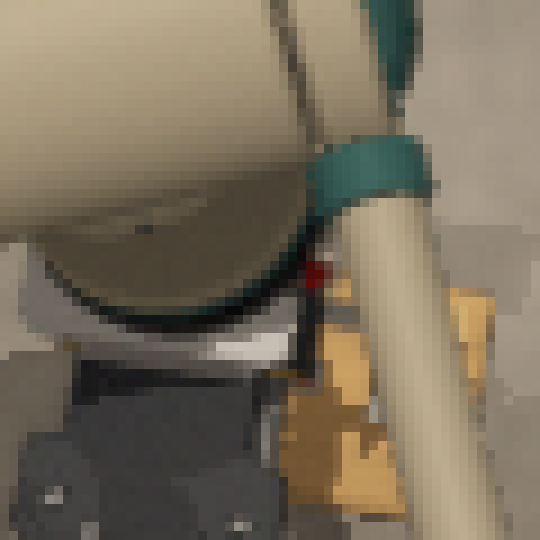

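Jaws gape about 13 px at the tips (crop 232,510 and 308,495). The pin end at (282,462) sits within about 1–2 mm of the prediction and upright. Carrying to above the card.

```bash
python3 -m pendant '{"offset":[[-0.001,-0.01,0.002],[-0.002,-0.03,0.006],[-0.003,-0.055,0.01],[-0.005,-0.083,0.01],[-0.007,-0.112,0.01],[-0.009,-0.141,0.01],[-0.011,-0.17,0.01],[-0.012,-0.199,0.01]],"roll":[0,-0.002,-0.004,-0.006,-0.008,-0.01,-0.012,-0.014]}' && python3 -m pendant '{"offset":[[-0.002,-0.029,0],[-0.004,-0.058,0],[-0.006,-0.087,0],[-0.008,-0.116,0],[-0.01,-0.145,0],[-0.011,-0.174,0],[-0.013,-0.2,0],[-0.014,-0.222,0]],"roll":[-0.003,-0.006,-0.009,-0.012,-0.015,-0.018,-0.021,-0.021]}'  && python3 -m pendant '{"offset":[[-0.001,-0.015,0],[-0.0015,-0.0235,0],[-0.0015,-0.0255,0],[-0.0015,-0.0255,0],[-0.0015,-0.0255,0],[-0.0015,-0.0255,0]],"roll":[0,0,0,0,0,0]}'; python3 - <<'E'
from bench import *
from h import *
print(sense()['tcp_pos'],sense()['eef_rot'])
for n in("side","top"):
    d=get_image(n);pickle.dump(d,open(f'pics/{n}6.pkl','wb'))
s=load('side6');t=load('top6')
crop(s,330,190,100,150,4,'pics/c8.png');crop(t,405,175,90,70,6,'pics/c9.png')
E
```

```text
time: 6.25
tcp_pos: [556.2, 10.3, 251.1]
eef_rot: [-3.139, 0.001, 1.396]
contact_force: [0.4, 0.2, -0.3]
gripper_width: 20.9
time: 7.05
tcp_pos: [542.1, -211.8, 251.0]
eef_rot: [-3.139, -0.0, 1.374]
contact_force: [-0.2, -0.5, 0.1]
gripper_width: 21.3
time: 7.65
tcp_pos: [542.1, -234.6, 252.6]
eef_rot: [3.141, -0.0, 1.376]
contact_force: [-0.1, 0.1, -1.0]
gripper_width: 21.7
[ 542.14562863 -234.56943732  252.63614509] [ 3.14142716e+00 -2.68529736e-04  1.37596543e+00]
```

View pics/c8.png

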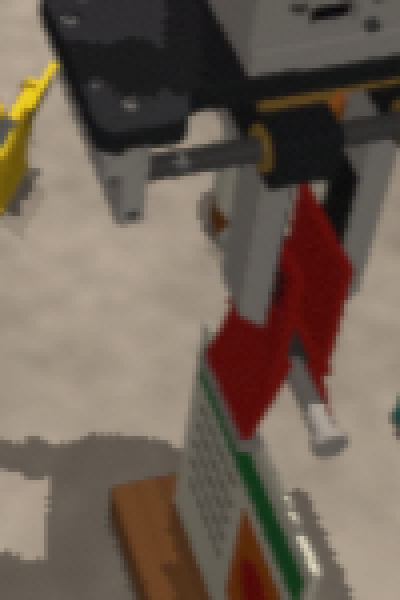

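View pics/c9.png

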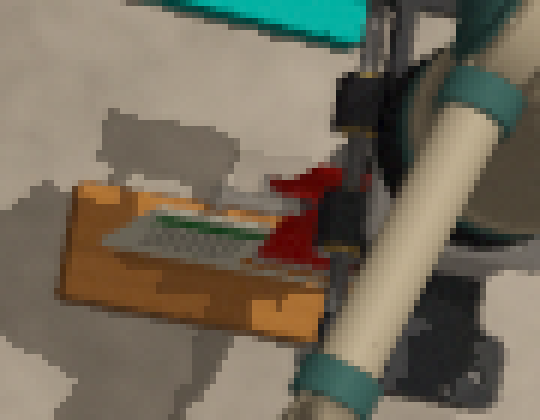

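```bash
python3 - <<'E'
from h import *
s=load('side6');t=load('top6')
a=np.pi/2-1.376;y=np.array([np.sin(a),np.cos(a),0]);x=np.array([np.cos(a),-np.sin(a),0]);z=np.array([0,0,1.])
print('clip yaw',-np.degrees(a))
p=np.array([542.1,-235.0,252.5])
S=lambda q:(((proj(s,q)-[330,190]+.5)*4).round()).tolist()
T=lambda q:(((proj(t,q)-[405,175]+.5)*6).round()).tolist()
for dz in(-12,-17,-22):
  c=p+dz*z
  print(dz,'S pin near',S(c-49*y),'T pin far',T(c+49*y),'S jaw L corners',[S(c-41*z+k*22*y-m*x) for k in(1,-1) for m in(10,14)],'T jaws far',[T(c-41*z+22*y+m*x) for m in(-14,-10,10,14)],'S handle top R near',S(c+55*z-20*y+12*x))
print('d/dx S',np.array(S(p+10*x))-S(p),'T',np.array(T(p+10*x))-T(p))
e=np.array([542,-235.4,165]);print('edge S',S(e-60*y),S(e+60*y),'T',T(e+60*y))
d=t;hs=0
crop(t,430,190,40,40,14,'pics/c10.png')
crop(s,370,220,60,100,6,'pics/c11.png')
E
```

```text
clip yaw -11.16100738999873
-12 S pin near [341.0, 435.0] T pin far [218.0, 191.0] S jaw L corners [[227.0, 347.0], [218.0, 349.0], [269.0, 442.0], [259.0, 444.0]] T jaws far [[253.0, 245.0], [255.0, 236.0], [261.0, 192.0], [263.0, 183.0]] S handle top R near [366.0, 261.0]
-17 S pin near [338.0, 443.0] T pin far [216.0, 193.0] S jaw L corners [[226.0, 355.0], [216.0, 357.0], [267.0, 449.0], [257.0, 451.0]] T jaws far [[251.0, 246.0], [252.0, 238.0], [259.0, 193.0], [260.0, 185.0]] S handle top R near [363.0, 271.0]
-22 S pin near [336.0, 451.0] T pin far [213.0, 194.0] S jaw L corners [[225.0, 363.0], [215.0, 364.0], [265.0, 457.0], [255.0, 459.0]] T jaws far [[248.0, 248.0], [249.0, 239.0], [256.0, 195.0], [257.0, 186.0]] S handle top R near [361.0, 280.0]
d/dx S [26. -5.] T [  3. -23.]
edge S [320.0, 577.0] [210.0, 321.0] T [157.0, 209.0]
```

View pics/c10.png

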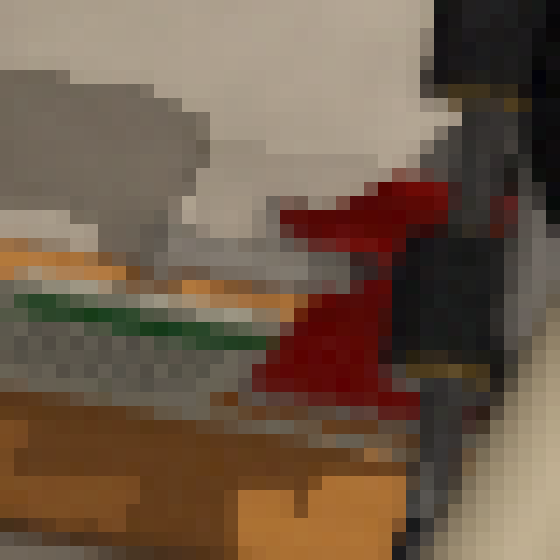

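View pics/c11.png

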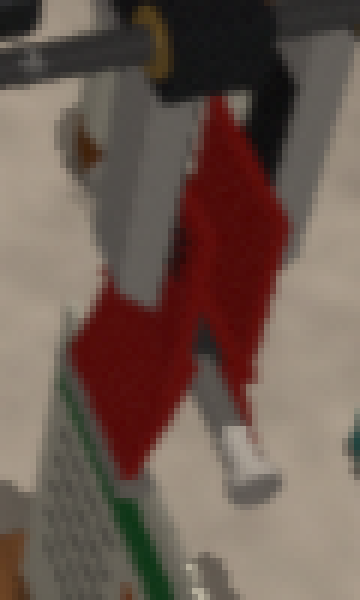

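The pin (crop 255,485) and the jaws' corners put the clip about 2 mm toward −x of the tool centre, upright, with jaws wide open over the edge. I'll correct that and come partway down, then look again.

```bash
python3 -m pendant '{"offset":[[0.001,-0.0002,-0.003],[0.002,-0.0004,-0.01],[0.002,-0.0004,-0.018],[0.002,-0.0004,-0.022],[0.002,-0.0004,-0.022],[0.002,-0.0004,-0.022],[0.002,-0.0004,-0.022]],"roll":[0,0,0,0,0,0,0]}'; python3 - <<'E'
from bench import *
from h import *
print(sense()['tcp_pos'],sense()['eef_rot'])
for n in("side","top"):
    d=get_image(n);pickle.dump(d,open(f'pics/{n}7.pkl','wb'))
s=load('side7');t=load('top7')
W=np.zeros((600,800,3),np.uint8)
a=cv2.resize(s['color'][220:340,360:440,::-1],None,fx=5,fy=5,interpolation=0);W[:600,:400]=a
b=cv2.resize(t['color'][190:230,430:470,::-1],None,fx=10,fy=10,interpolation=0);W[:400,400:]=b
cv2.imwrite('pics/c12.png',W)
E
```

```text
time: 8.45
tcp_pos: [544.2, -236.1, 230.7]
eef_rot: [3.141, 0.0, 1.375]
contact_force: [-0.4, 0.6, -1.1]
gripper_width: 21.5
[ 544.2365595  -236.05894342  230.74789153] [3.14095155e+00 1.99766050e-04 1.37471866e+00]
```

View pics/c12.png

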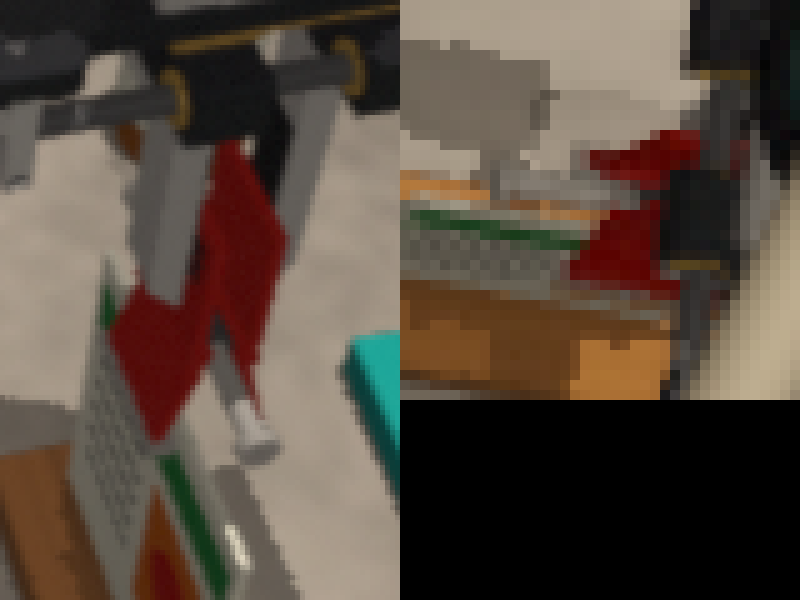

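```bash
python3 - <<'E'
from h import *
s=load('side7');t=load('top7')
a=np.pi/2-1.375;y=np.array([np.sin(a),np.cos(a),0]);x=np.array([np.cos(a),-np.sin(a),0]);z=np.array([0,0,1.])
p=np.array([544.1,-235.8,230.5]);c=p-17*z
S=lambda q:(((proj(s,q)-[360,220]+.5)*5).round()).tolist()
T=lambda q:(((proj(t,q)-[430,190]+.5)*10+[400,0]).round()).tolist()
print('S pin near',S(c-49*y),'T pin far',T(c+49*y));print('jaw S outer near',[S(c-41*z-22*y+m*x) for m in(-16,-10,10,16)],'far',[S(c-41*z+22*y+m*x) for m in(-16,16)]);print('T jaws far',[T(c-41*z+22*y+m*x) for m in(-16,-10,10,16)],'handles far top T',[T(c+55*z+20*y+m*x) for m in(-12,12)])
print('d/dx S',np.array(S(p+10*x))-S(p),'T',np.array(T(p+10*x))-T(p))
e=np.array([542,-235.4,165]);b=np.radians(11.3);ye=np.array([np.sin(b),np.cos(b),0]);print('edge S',S(e-60*ye),S(e-22*ye),S(e+60*ye),'T',T(e+60*ye),T(e+30*ye))
crop(s,375,285,45,60,10,'pics/c13.png')
E
```

```text
S pin near [268.0, 447.0] T pin far [493.0, 174.0]
jaw S outer near [[163.0, 456.0], [182.0, 452.0], [243.0, 439.0], [261.0, 435.0]] far [[114.0, 338.0], [208.0, 319.0]]
T jaws far [[550.0, 269.0], [553.0, 248.0], [564.0, 175.0], [567.0, 154.0]] handles far top T [[650.0, 214.0], [664.0, 120.0]]
d/dx S [32. -6.] T [  6. -38.]
edge S [250.0, 571.0] [202.0, 460.0] [113.0, 252.0] T [412.0, 197.0] [522.0, 217.0]
```

View pics/c13.png

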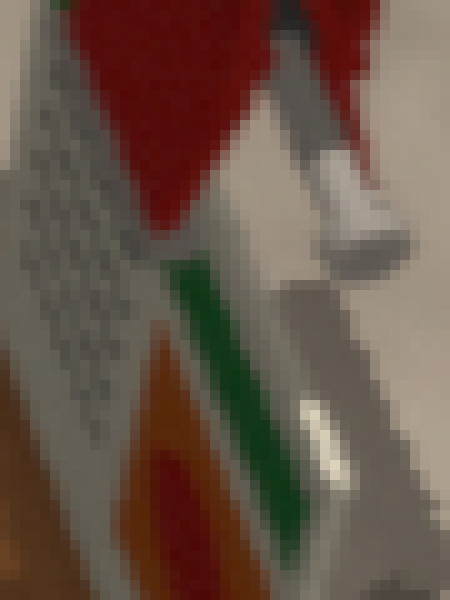

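The edge at the jaw plane projects to (202,460), central between the inner jaw tips (about 174 and 235). The two views agree that the clip is within about 1 mm of centre. Descending gently.

```bash
python3 -m pendant '{"offset":[[0,0,-0.003],[0,0,-0.007],[0,0,-0.011],[0,0,-0.015],[0,0,-0.018],[0,0,-0.018]],"roll":[0,0,0,0,0,0]}' && python3 -m pendant '{"offset":[[0,0,-0.003],[0,0,-0.006],[0,0,-0.0075],[0,0,-0.0075],[0,0,-0.0075],[0,0,-0.0075]],"roll":[0,0,0,0,0,0]}'; python3 - <<'E'
from bench import *
from h import *
print(sense()['tcp_pos'],sense()['eef_rot'])
for n in("side","top"):
    d=get_image(n);pickle.dump(d,open(f'pics/{n}8.pkl','wb'))
s=load('side8');t=load('top8')
W=np.zeros((600,800,3),np.uint8)
a=cv2.resize(s['color'][220:340,360:440,::-1],None,fx=5,fy=5,interpolation=0);W[:600,:400]=a
b=cv2.resize(t['color'][190:230,430:470,::-1],None,fx=10,fy=10,interpolation=0);W[:400,400:]=b
cv2.imwrite('pics/c14.png',W)
E
```

```text
time: 9.15
tcp_pos: [543.7, -235.7, 211.8]
eef_rot: [-3.14, -0.0, 1.375]
contact_force: [0.3, -0.1, -1.2]
gripper_width: 21.6
time: 9.75
tcp_pos: [544.2, -236.0, 205.1]
eef_rot: [3.141, 0.0, 1.375]
contact_force: [0.5, -0.6, 0.2]
gripper_width: 21.2
[ 544.15327495 -235.98131119  205.12633218] [3.14119527e+00 1.21691708e-04 1.37475206e+00]
```

View pics/c14.png

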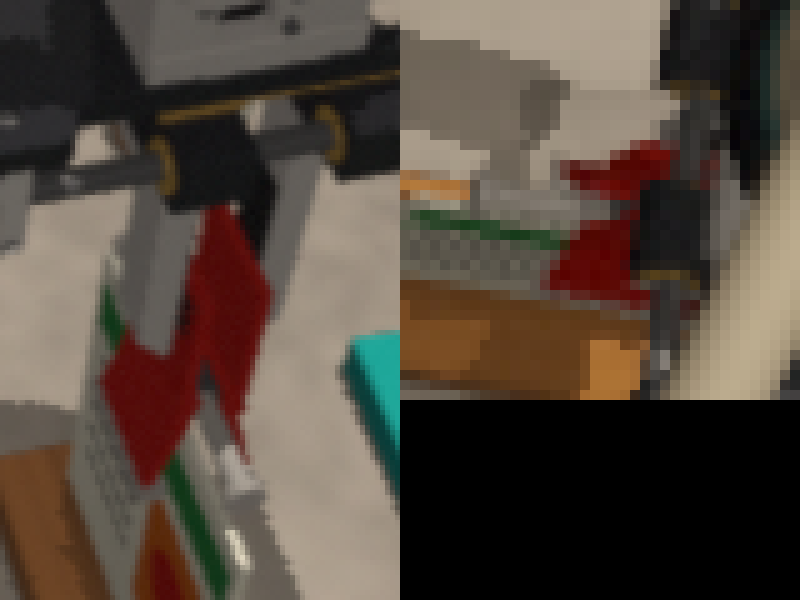

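```bash
for i in 1 2 3 4 5; do python3 -m pendant '{"offset":[[0,0,0]],"roll":[0]}' | grep contact; done; python3 - <<'E'
from h import *
s=load('side8');t=load('top8')
a=np.pi/2-1.375;y=np.array([np.sin(a),np.cos(a),0]);x=np.array([np.cos(a),-np.sin(a),0]);z=np.array([0,0,1.])
p=np.array([544.1,-235.9,205.1]);c=p-17*z
S=lambda q:(((proj(s,q)-[360,220]+.5)*5).round()).tolist()
T=lambda q:(((proj(t,q)-[430,190]+.5)*10+[400,0]).round()).tolist()
print('S pin near',S(c-49*y),'T pin far',T(c+49*y));print('jaw S outer near',[S(c-41*z-22*y+m*x) for m in(-16,-10,10,16)],'far',[S(c-41*z+22*y+m*x) for m in(-16,16)]);print('T jaws far',[T(c-41*z+22*y+m*x) for m in(-16,16)])
e=np.array([542,-235.4,165]);b=np.radians(11.3);ye=np.array([np.sin(b),np.cos(b),0]);print('edge S',S(e-60*ye),S(e-22*ye),S(e+60*ye),'T',T(e+60*ye),T(e+30*ye))
crop(s,375,290,45,55,10,'pics/c15.png');crop(t,410,195,60,35,13,'pics/c16.png')
print('T16',[((proj(t,q)-[410,195]+.5)*13).round().tolist() for q in(e+60*ye,e+22*ye,e-60*ye,c+49*y,c-41*z+22*y-16*x,c-41*z+22*y+16*x)])
E
```

```text
contact_force: [0.2, 0.3, -1.7]
contact_force: [0.3, 0.4, -0.3]
contact_force: [0.1, -0.4, -1.1]
contact_force: [0.7, 0.9, -1.0]
contact_force: [0.8, 0.5, -1.1]
S pin near [254.0, 495.0] T pin far [472.0, 186.0]
jaw S outer near [[153.0, 500.0], [171.0, 496.0], [231.0, 483.0], [249.0, 480.0]] far [[106.0, 383.0], [197.0, 365.0]]
T jaws far [[529.0, 280.0], [546.0, 166.0]]
edge S [250.0, 571.0] [202.0, 460.0] [113.0, 252.0] T [412.0, 197.0] [522.0, 217.0]
T16 [[276.0, 191.0], [456.0, 224.0], [848.0, 295.0], [354.0, 177.0], [427.0, 298.0], [450.0, 150.0]]
```

View pics/c15.png

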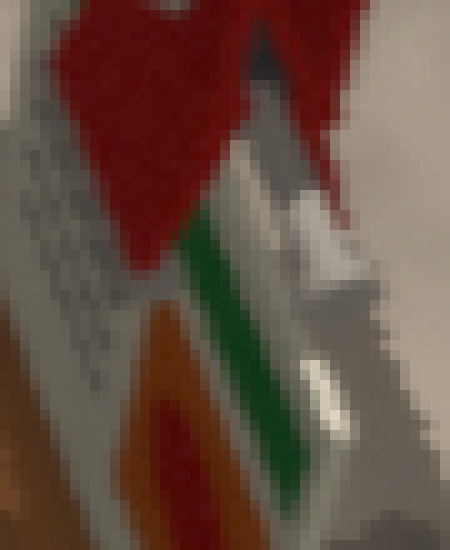

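View pics/c16.png

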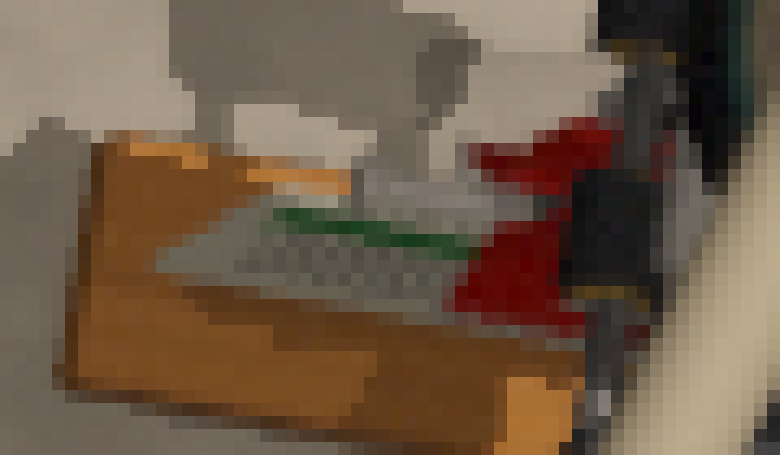

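Force on the tool is only the clip's weight (about −1.0 N z), so nothing touches the card. The pin end (crop 340,298) and jaw corners in both views put the clip within about 1 mm of centre, the edge about 17 mm inside the mouth. Last check: the bystanders.

```bash
python3 - <<'E'
from bench import *
from h import *
d=get_image("side");cv2.imwrite('pics/last.png',d['color'][:,:,::-1]);t=load('top8')
s0=load('side0')
for n,(x,y,w,h) in dict(mug=(243,128,42,42),salt=(266,238,35,48),sauce=(383,180,35,50)).items():
    a=d['color'][y:y+h,x:x+w].astype(np.float32).mean(2);b=s0['color'][y:y+h,x:x+w].astype(np.float32).mean(2)
    print(n,cv2.phaseCorrelate(a,b),abs(a-b).mean())
s=sense();print(s['time'],s['tcp_pos'],s['contact_force'],s['gripper_width'])
E
```

```text
mug ((0.5072428345294036, 0.48772352371034344), 1.010237169795566) 21.159864
salt ((0.026005117265011535, -0.009303913322973756), 0.9968002402672062) 22.714882
sauce ((-15.923593876406734, 0.2743037884400117), -0.057577161259121365) 44.997143
10.4 [ 544.05277382 -235.90097374  204.9794541 ] [-0.49296433 -0.36232572 -1.08356111] 21.069295202179138
```

View pics/last.png

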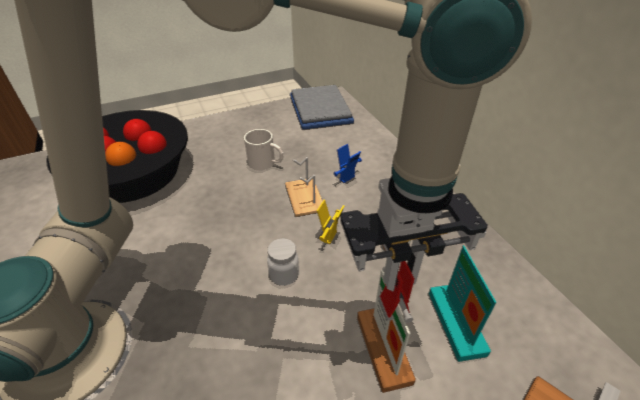

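The picture shows the empty rack (304,195), mug (259,148) and salt (283,262) where they were, and the clip astride the card (397,290). The bottle is hidden behind the gripper, but no contact was felt on the way.

```bash
python3 -c "
from bench import *
print(finish_job())"
```

```text
the job is handed in; nothing more can be done
None
```

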